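# Put the long scoop away and shut the chest with the locking lid stay

### The arm

A 6-joint arm with a two-finger parallel gripper is mounted at the origin on the work surface. World frame = base frame: x ahead of the robot, y to its left, z up, the work surface at z = 0. Lengths are in m, angles in rad, forces in N, time in s.
With the tool pointing down it reaches from about 0.3 to 0.85 m from the base axis. Payload 5.4 kg.
Tool frame: the origin (TCP) lies at the centre of the arm's flange, where the gripper is bolted on; the fingertips stand 173 mm ahead of it and the grasp point (between the pads) lies 155 mm ahead of it; z points along the fingers, x is the direction in which the jaws open and shut, and the axes are right-handed (so a half turn about z gives the same grasp; the last joint's range is limited). The gripper opens to 85 mm and grips with 20 to 120 N. Pads are 22 mm wide; open, the fingers measure 114 mm over their backs; the gripper's body (76 mm by 85 mm) begins 54 mm behind the grasp point. The pads swing forward as they close: fully open they stand 13 mm farther back than shut.
Start: joints at [-1.44, 0.158, 1.597, -0, 1.386, -0.21], TCP at [0.192, -0.542, 0.405] pointing down, gripper open.
Joint ranges: [-2.91, 2.91], [-0.94, 2.29], [0.18, 2.7], [-1.29, 4.43], [0.17, 2.64], [-3, 3]. Speed limits (rad/s): [2.57, 2.57, 3.14, 3.14, 3.14, 3.14].

### API

Orientations are given as a 3x3 rotation matrix whose columns are the frame's x, y, z axes.
In Python, from workcell import env gives the robot as it stands. Calls block until the motion is done:
- env.goto(position, orientation): joint-space move of the TCP to a pose.
- env.movel(position, orientation=None, max_speed=0.15, f_stop=None): straight line of the TCP; orientation=None keeps the orientation; max_speed is the mean speed in m/s. With f_stop (N) it stops when the force on the tool has changed by that much, and returns True; else False.
- env.movej(angles): joint-space move.
- env.gripper_to(opening, grasp_force=None): opening from 0.0 (shut) to 1.0 (fully open); grasp_force is the grip in N (None keeps the last); returns when the fingers have stopped.
- env.dwell(seconds).
- env.inverse_kinematics(position, orientation): joint angles nearest the present ones, or None.
- env.get_obs(): the state.
- env.camera(name): name is "scene" or "side" or "wrist"; returns a dict with "color" (480x640x3 uint8, red, green, blue), "depth" (480x640 float32, m along the optical axis (not along the pixel's ray), 0 where there is no reading), "fx", "fy", "cx", "cy" (pixels), "cam_to_world" (4x4, takes a point from camera to world coordinates); the wrist camera has in their place "tool_from_camera" (4x4, takes a point from camera to tool coordinates, whose origin is the TCP and whose axes are the tool frame's). Camera axes: x right, y down, z forward; pixel columns grow to the right and rows downward; lengths in m; the calibration is good to about 2 mm. A picture is of the moment at which its call begins: read the wrist's pose just before it.
A pose or a line that the arm cannot do raises env.IKError and nothing moves.
- env.finish_job(): hands the job in, once; it reports no verdict.
The state is a dict: "clock": time; "joints": joint angles; "qvel": joint speeds; "joint_torque": joint torques, N m; "eef_pos": TCP position; "tcp_rot": TCP orientation; "wrist_force": force on the tool from outside, world axes, zero at the start; "torque": the same for the moment, N m; "finger_gap": opening from 0.0 (shut) to 1.0 (fully open).
Only numpy, scipy, OpenCV 4.12 (cv2) and the standard library are available. Lean on these libraries where they do the work, as an engineer would, in place of code of your own. Each camera call takes 0.05 s, during which the arm holds its last target.

### The job

Lay the longer of the two scoops in the open chest, in the big compartment beside the grater, and let go of it. Then press the locked folding stay in at its knee to break it, and lower the lid gently until it is fully shut, with scoop and grater inside. Leave the other things on the table where they stand.

Things in the scene. Friction and masses are not known exactly. Their poses are not given: they have to be found in the camera images.
- chest: Open-topped aluminium storage chest, fixed to the table: 210 mm deep (its x, hinge side at +x, front at -x towards the robot), 340 wide (y), 95 high; walls and floor 5 mm. Origin: centre of its underside. A 55 mm high 4 mm divider at y = +100 mm parts a narrow compartment (y 102 to 165, where the stay folds; keep it clear) from the big compartment (y -165 to +98).
- lid_body (a joint): Lid angle: 0 = standing open as found (65 degrees up from shut, leaning over the chest), 1.134 = fully shut. Plate 5 mm thick, outer face 6 mm above the chest's rim when shut; hinged along the chest's back top edge (chest x +105, z 95 mm), 210 mm from hinge to free edge, with a 70 mm wide tab 20 mm beyond the edge at its middle. The stiff hinge stays where it is left; with the stay broken it needs about 2 to 10 N at the free edge to lower.
- stay_upper (a joint): Fold angle at the knee of the two-bar stay (bars 73 mm long, 12 x 5 mm): 0 = locked, slightly past straight, against its stop; grows as it folds, about 2.5 with the lid shut. While locked the lid cannot be lowered. Past about 0.3 it is broken; a light friction in the knee keeps it there. The press takes a few newtons (under 8).
- knee_pad (a point): Centre of the flat steel thumb pad (30 mm along the bar x 34 mm wide) at the knee of the stay, at the +y end of the chest, under the leaning lid; when locked at chest x -13, y +132, z 135 mm. The point's z axis is the pad's outward normal, to the chest's front and up, 50 degrees from vertical. Pressing the pad in, to the back and down, by 20 mm or more breaks the stay; the knee then folds down into the chest.
- lid_edge (a point): Middle of the lid's free edge, on the outer face. With the lid open it is the top edge (210 mm from the hinge); with the lid shut it is at the chest's front at z 101 mm. Lowering swings it towards the chest's front and down. The outer face looks away from the robot and up while open.
- long_scoop: The longer of two aluminium scoops, 165 mm long, lying on its flat bottom. Origin on the underside; x runs from handle to mouth. Trough x -5 to +85, 60 wide, 42 high, 3 mm walls; solid handle x -80 to -5, 22 wide (y), 24 high, centred 46 mm above the underside. 0.13 to 0.22 kg.
- grater: Steel box grater lying in the chest's big compartment, its long side along chest x: x -75 to +75, 56 wide, 46 high, about 0.5 kg; loose, origin at the underside. It lies anywhere from left to right and leaves a gap of at least 95 mm on one side at least.
- short_scoop: The shorter scoop, to be left alone: 102 mm long, trough x -5 to +47, 46 wide, 42 high, handle x -55 to -5. Origin on the underside.
- mug: White mug, 80 mm across, 85 high, handle at its +y; to be left alone. Origin under its centre.
- shaker: Aluminium shaker can, 52 mm across, 90 high, standing just before the chest; to be left alone. Origin under its centre.
- bowl: Steel bowl, 130 mm across, 55 high; to be left alone. Origin under its centre.
Things that resemble listed ones, but are neither listed nor needed, are in the scene too. Leave any red or yellow look-alike of the long_scoop alone.

How it is judged:
By the outcome, as a careful person would: the job done as asked, in the order asked, and still so for the second after the job is handed in, with the robot touching nothing.
It also fails if it takes over 64 s, if anything falls off the work surface, if the arm or the gripper's body presses on something with over 40 N, if the wrist force passes 120 N, or if a joint passes its speed limit or range.

## Working session

There is one attempt and no reset: what is moved stays moved. The work goes in short steps, each a Python script; the robot and the scene stay as the last script left them, time stands still between calls to the robot, and variables do not carry over. Pictures are saved under pics/ and viewed, and the job is handed in when it is done.

```bash
mkdir -p pics; ls; cat > h.py <<'E'
import numpy as np, cv2
from workcell import env
def snap(n,tag):
    o=env.get_obs(); c=env.camera(n)
    cv2.imwrite(f'pics/{tag}.png',c['color'][:,:,::-1])
    if n=='wrist':
        T=np.eye(4);T[:3,:3]=o['tcp_rot'];T[:3,3]=o['eef_pos'];c['cam_to_world']=T@c['tool_from_camera']
    np.savez(f'pics/{tag}.npz',**{k:v for k,v in c.items()})
    return c
def cloud(c):
    d=c['depth'];v,u=np.mgrid[:480,:640]
    P=np.stack([(u-c['cx'])/c['fx']*d,(v-c['cy'])/c['fy']*d,d],-1)
    T=np.array(c['cam_to_world']);W=P@T[:3,:3].T+T[:3,3]
    W[d<=0]=np.nan
    return W
def load(tag): return dict(np.load(f'pics/{tag}.npz'))
def o(): 
    s=env.get_obs(); print('t',round(s['clock'],2),'p',np.round(s['eef_pos'],3),'F',np.round(s['wrist_force'],1),'gap',round(s['finger_gap'],3),'q',np.round(s['joints'],2))
E
python3 - <<'E'
from h import *
for n in ('scene','side','wrist'):
    c=snap(n,n+'0'); print(n,np.round(c['cam_to_world'],3).tolist(),c['fx'],(c['depth']>0).mean())
o()
E
```

```text
pics
scene [[0.974, 0.181, -0.137, 0.726], [0.227, -0.797, 0.559, -0.931], [-0.008, -0.576, -0.818, 1.448], [0.0, 0.0, 0.0, 1.0]] 614.6351395879377 0.9958984375
side [[-0.797, -0.461, 0.391, -0.059], [-0.604, 0.621, -0.499, 0.646], [-0.013, -0.634, -0.773, 1.306], [0.0, 0.0, 0.0, 1.0]] 503.5001939394116 0.9960319010416666
wrist [[0.333, -0.911, -0.242, 0.253], [-0.943, -0.322, -0.085, -0.52], [-0.0, 0.257, -0.966, 0.373], [0.0, 0.0, 0.0, 1.0]] 424.53704690000035 0.9959895833333333
t 0.15 p [ 0.192 -0.542  0.404] F [ 0.8  0.2 -0.1] gap 1.0 q [-1.44  0.16  1.6  -0.    1.39 -0.21]
```

View pics/scene0.png

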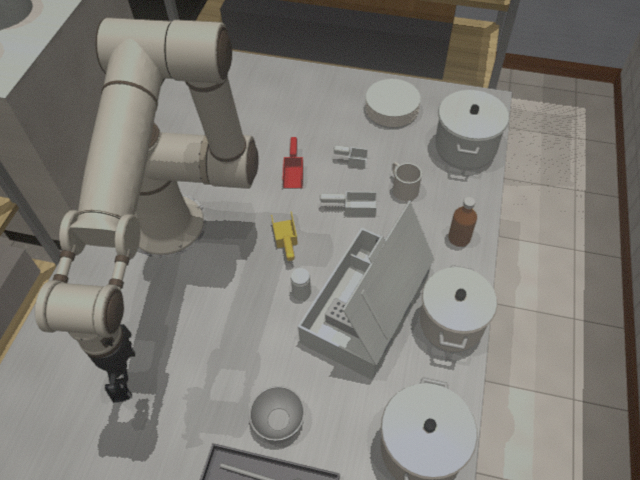

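View pics/side0.png

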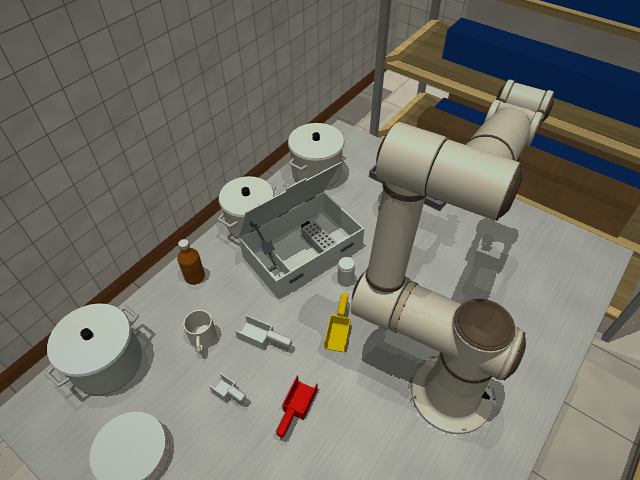

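View pics/wrist0.png

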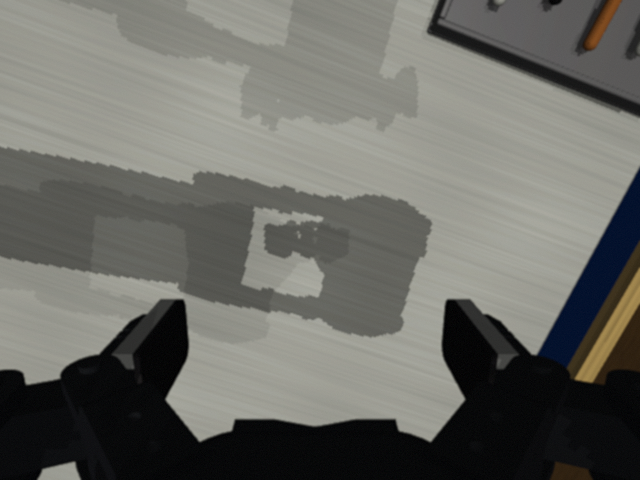

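```bash
python3 - <<'E'
from h import *
s=load('scene0');d=load('side0')
cv2.imwrite('pics/sc.png',cv2.resize(s['color'][180:390,270:470,::-1],None,fx=3,fy=2.85,interpolation=cv2.INTER_CUBIC))
cv2.imwrite('pics/sd.png',cv2.resize(d['color'][150:410,180:390,::-1],None,fx=2.3*1.2,fy=2.3,interpolation=cv2.INTER_CUBIC))
# top-down height map
H=np.zeros((480,640),np.float32)-0.02
x0,x1,y0,y1=0.25,0.85,-0.35,0.45
res=0.00125
H=np.full((640,480),-0.02,np.float32)
for c in (s,d):
    W=cloud(c).reshape(-1,3);W=W[~np.isnan(W[:,0])]
    i=((y1-W[:,1])/res).astype(int);j=((W[:,0]-x0)/res).astype(int)
    ok=(i>=0)&(i<640)&(j>=0)&(j<480)&(W[:,2]<0.4)
    np.maximum.at(H,(i[ok],j[ok]),W[ok,2])
im=cv2.applyColorMap(np.clip(H/0.3*255,0,255).astype(np.uint8),cv2.COLORMAP_JET)
im=cv2.dilate(im,np.ones((2,2)))
cv2.imwrite('pics/top.png',cv2.resize(im,(450,600)))
np.save('pics/H.npy',H)
E
```

```text
(no output)
```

View pics/sc.png

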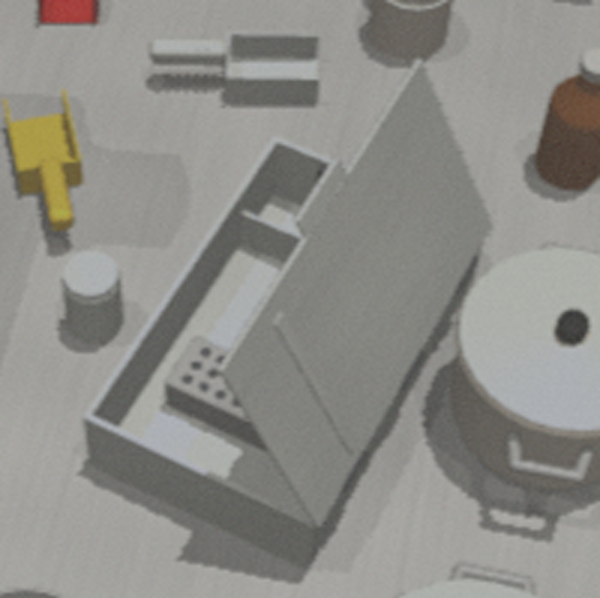

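View pics/sd.png

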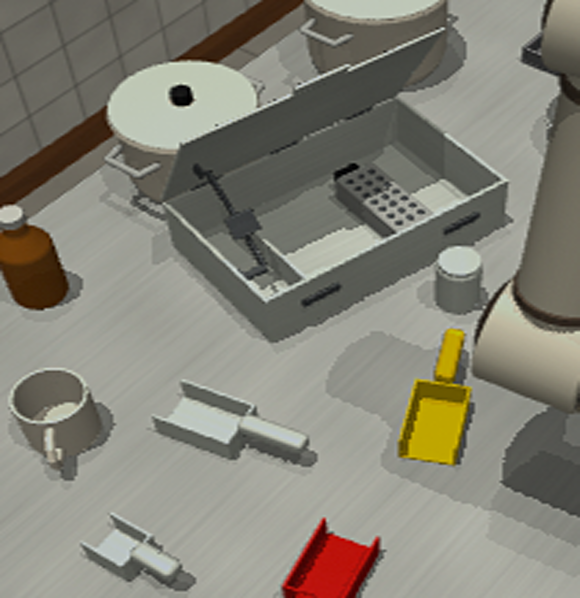

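View pics/top.png

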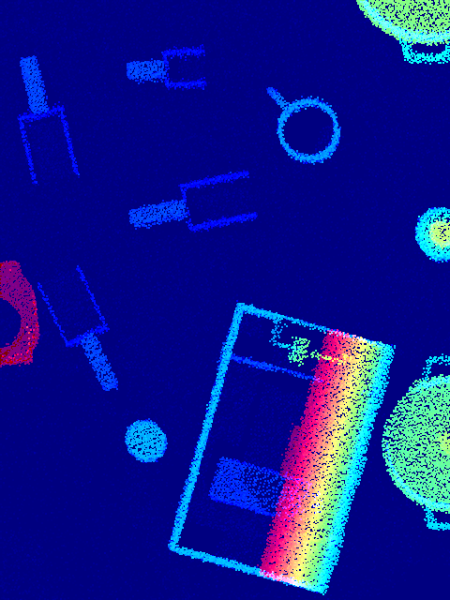

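```bash
cat > meas.py <<'E'
from h import *
from scipy.optimize import least_squares
s=load('scene0');d=load('side0')
W=[cloud(c).reshape(-1,3) for c in (s,d)]
for name,w in zip('sd',W):
    m=(w[:,2]>0.088)&(w[:,2]<0.102)&(w[:,0]>.45)&(w[:,0]<.8)&(w[:,1]>-.36)&(w[:,1]<.07)
    p=w[m,:2]
    def loc(q,p=p):
        c,s_=np.cos(q[2]),np.sin(q[2]);r=p-q[:2];return np.c_[c*r[:,0]+s_*r[:,1],-s_*r[:,0]+c*r[:,1]]
    def f(q):
        l=loc(q);return np.minimum(np.abs(np.abs(l[:,0])-.1025),np.abs(np.abs(l[:,1])-.1675))
    best=min((least_squares(f,[x,y,-.27],loss='soft_l1',f_scale=.002) for x in (.6,.615,.63) for y in (-.17,-.15,-.13)),key=lambda r:r.cost)
    e=f(best.x);print(name,len(p),best.x,np.mean(e<.004),np.median(w[m,2]))
E
python3 meas.py
```

```text
s 896 [ 0.6272744  -0.14807581 -0.27858945] 0.7087053571428571 0.0943639593087624
d 875 [ 0.62215115 -0.14605922 -0.27731791] 0.808 0.09472743737445666
```

```bash
cat >> meas.py <<'E'
print('--refine')
q=np.array([.6245,-.147,-.278])
def loc3(p,q):
    c,s_=np.cos(q[2]),np.sin(q[2]);r=p-np.r_[q[:2],0];return np.c_[c*r[:,0]+s_*r[:,1],-s_*r[:,0]+c*r[:,1],r[:,2]]
for name,w in zip('sd',W):
    l=loc3(w,q)
    zr=(abs(l[:,2]-.095)<.005)
    fr=zr&(abs(l[:,0]+.1025)<.012)&(abs(l[:,1])<.15)
    L=l[zr&(abs(l[:,1]-.1675)<.012)&(abs(l[:,0]+.03)<.06)]
    R=l[zr&(abs(l[:,1]+.1675)<.012)&(abs(l[:,0]+.03)<.06)]
    F=l[fr]; 
    print(name,'front x med',np.median(F[:,0]),np.percentile(F[:,0],[5,95]),'slope',np.polyfit(F[:,1],F[:,0],1)[0],'L y',np.median(L[:,1]),np.percentile(L[:,1],[5,95]),'R y',np.median(R[:,1]),np.percentile(R[:,1],[5,95]),len(F),len(L),len(R))
    # divider
    D=l[(abs(l[:,2]-.055)<.004)&(abs(l[:,1]-.1)<.02)&(l[:,0]>-.09)&(l[:,0]<.05)]; print(' div',len(D),np.median(D,0) if len(D) else '')
    # grater top
    G=l[(l[:,2]>.042)&(l[:,2]<.060)&(abs(l[:,0])<.097)&(l[:,1]<.09)&(l[:,1]>-.16)]
    print(' gr',len(G),np.percentile(G,[1,50,99],axis=0).round(4).tolist())
    # lid outer/inner points
    M=l[(l[:,2]>.12)&(l[:,2]<.27)&(l[:,0]>0.01)&(l[:,0]<.11)&(abs(l[:,1])<.1)]
    k=np.polyfit(M[:,2],M[:,0],1); print(' lid angle',np.degrees(np.arctan2(1,-k[0])),'x at z.1',np.polyval(k,.1), 'ztop',l[(abs(l[:,1])<.03)&(abs(l[:,0])<.06)&(l[:,2]<.35),2].max())
    K=l[(abs(l[:,0]+.013)<.035)&(abs(l[:,1]-.132)<.03)&(l[:,2]>.11)&(l[:,2]<.165)]
    print(' knee',len(K),np.percentile(K,[5,50,95],axis=0).round(3).tolist() if len(K) else '')
E
python3 meas.py
cat > scoop.py <<'E'
from h import *
s=load('scene0');d=load('side0')
for c in (s,d):
    w=cloud(c).reshape(-1,3)
    m=(w[:,0]>.40)&(w[:,0]<.61)&(w[:,1]>.12)&(w[:,1]<.24)
    h=w[m&(w[:,2]>.045)&(w[:,2]<.065)]
    rim=w[m&(w[:,2]>.036)&(w[:,2]<.045)]
    print('handle n',len(h),'zmax',np.percentile(h[:,2],[50,95]))
    hp=h[h[:,2]>.052]
    r=cv2.minAreaRect(hp[:,:2].astype(np.float32)*1000);print(r)
    r2=cv2.minAreaRect(w[m&(w[:,2]>.012)][:,:2].astype(np.float32)*1000);print('all',r2)
    cen=hp.mean(0);u,sv,vt=np.linalg.svd(hp[:,:2]-cen[:2],full_matrices=False);print('axis',vt[0],np.degrees(np.arctan2(vt[0][1],vt[0][0])),cen)
    x=(hp[:,:2]-cen[:2])@vt[0];print('ext',x.min(),x.max())
E
python3 scoop.py
```

```text
s 896 [ 0.6272744  -0.14807581 -0.27858945] 0.7087053571428571 0.0943639593087624
d 875 [ 0.62215115 -0.14605922 -0.27731791] 0.808 0.09472743737445666
--refine
s front x med -0.1018503230556414 [-0.10483702 -0.09886772] slope -0.004219757111206416 L y 0.16728831868860058 [0.16337811 0.17072312] R y -0.16726909708174204 [-0.17106134 -0.16383677] 220 36 118
 div 29 [-0.0638642   0.0988454   0.05463365]
 gr 393 [[-0.0756, -0.0897, 0.0424], [-0.0494, -0.072, 0.0494], [0.0016, -0.0351, 0.0566]]
 lid angle 64.90916194288118 x at z.1 0.10885382300877236 ztop 0.3091324190784266
 knee 0 
d front x med -0.10463175923696674 [-0.10864285 -0.10022754] slope -0.0036316911007309477 L y 0.16723111792407974 [0.16375333 0.16984848] R y -0.1666911415677466 [-0.17210262 -0.16322891] 203 63 72
 div 33 [-0.03280311  0.10037621  0.05539274]
 gr 565 [[-0.0712, -0.1166, 0.0427], [-0.0072, -0.0588, 0.0515], [0.0967, 0.0437, 0.0585]]
 lid angle 64.98652968432063 x at z.1 0.10375981072400287 ztop 0.30973852920874445
 knee 138 [[-0.022, 0.118, 0.121], [-0.011, 0.132, 0.137], [0.014, 0.147, 0.151]]
handle n 189 zmax [0.05421781 0.06137878]
((462.83056640625, 163.2195587158203), (70.4130859375, 24.753883361816406), 14.746848106384277)
all ((505.9188232421875, 174.60604858398438), (165.76438903808594, 69.80842590332031), 13.20668888092041)
axis [0.97224185 0.23397817] 13.531396827869733 [0.46227419 0.16366141 0.05665233]
ext -0.03464994601384391 0.035400438039488384
handle n 228 zmax [0.05689508 0.06128484]
((458.8775634765625, 167.20945739746094), (74.32009887695312, 24.723499298095703), 11.35045337677002)
all ((503.5980224609375, 176.63336181640625), (165.7232666015625, 65.01941680908203), 11.363123893737793)
axis [-0.98055423 -0.1962483 ] -168.68234482337516 [0.45785341 0.16760538 0.05763203]
ext -0.03808698518705032 0.03623076223917581
```

```bash
cat >> h.py <<'E'
CH=np.array([.6245,-.147]);YAW=-.275
def Rz(a): return np.array([[np.cos(a),-np.sin(a),0],[np.sin(a),np.cos(a),0],[0,0,1.]])
def cw(x,y,z): return np.r_[CH,0]+Rz(YAW)@np.array([x,y,z])
def ori(yaw,tilt,sgn=1):
    # tool z = forward(yaw)*sin(tilt) - up*cos(tilt); jaws along the local y
    z=Rz(yaw)@np.array([np.sin(tilt),0,-np.cos(tilt)]);x=sgn*(Rz(yaw)@np.array([0,1.,0]));return np.c_[x,np.cross(z,x),z]
def tcp(p,R,d=.155): return np.asarray(p)-d*R[:,2]
SO=np.array([.5024,.1751,0]);SY=np.radians(12.5);TI=np.radians(10)
E
python3 - <<'E'
from h import *
for sg in (1,-1):
    R=ori(SY,TI,sg);p=SO+Rz(SY)@[-.045,0,.052];print(sg,env.inverse_kinematics(tcp(p,R),R))
    R=ori(YAW,TI,sg);print(env.inverse_kinematics(tcp(cw(-.055,.032,.057),R),R))
    R=ori(YAW,np.radians(50),sg);print(env.inverse_kinematics(tcp(cw(-.013,.132,.135),R,.173),R))
    R=ori(YAW,0,sg)
    for ph in (65,30,0):
        c,s=np.cos(np.radians(ph)),np.sin(np.radians(ph))
        print(ph,env.inverse_kinematics(tcp(cw(.105-.2*c+.006*s+.011,0,.095+.2*s+.006*c),R,.173),R))
E
```

```text
1 [ 0.08339435  0.08543077  2.12384321  0.03388748  0.75962364 -1.7281209 ]
[-0.38748024  0.31293511  1.84023143  0.02678255  0.81515308 -1.69995044]
None
65 [-4.11223256e-01  4.02494403e-01  1.20957913e+00 -4.44089210e-16
  1.52951912e+00 -1.70701958e+00]
30 [-4.32695233e-01  2.14683266e-01  1.59596758e+00 -4.44089210e-16
  1.33094180e+00 -1.72849156e+00]
0 [-4.41278687e-01  2.51762909e-01  1.76190346e+00 -4.44089210e-16
  1.12792628e+00 -1.73707501e+00]
-1 [0.08339435 0.08543077 2.12384321 0.03388748 0.75962364 1.41347175]
[-0.38748024  0.31293511  1.84023143  0.02678255  0.81515308  1.44164222]
None
65 [-4.11223256e-01  4.02494403e-01  1.20957913e+00 -4.44089210e-16
  1.52951912e+00  1.43457307e+00]
30 [-4.32695233e-01  2.14683266e-01  1.59596758e+00 -4.44089210e-16
  1.33094180e+00  1.41310109e+00]
0 [-4.41278687e-01  2.51762909e-01  1.76190346e+00 -4.44089210e-16
  1.12792628e+00  1.40451764e+00]
```

```bash
python3 - <<'E'
from h import *
for t in (20,25,30,35,40,45):
  for dy in (0,-20,-40,15):
    z=Rz(YAW+np.radians(dy));R=ori(YAW+np.radians(dy),np.radians(t),-1)
    out=[]
    for pr in (-.04,0,.035):
        q=env.inverse_kinematics(tcp(cw(-.013+.766*pr,.132,.135-.643*pr),R,.173),R); out.append(None if q is None else np.round(q,2).tolist())
    print(t,dy,out)
E
```

```text
20 0 [[-0.19, 0.1, 1.85, -0.04, 0.85, 1.67], [-0.2, 0.21, 1.78, -0.04, 0.81, 1.67], [-0.2, 0.3, 1.72, -0.04, 0.78, 1.66]]
20 -20 [[-0.13, 0.15, 1.8, -0.21, 0.9, 2.17], [-0.13, 0.25, 1.73, -0.21, 0.86, 2.17], [-0.14, 0.34, 1.67, -0.22, 0.83, 2.17]]
20 -40 [[-0.08, 0.22, 1.71, -0.32, 1.01, 2.61], [-0.09, 0.32, 1.65, -0.33, 0.98, 2.61], [-0.09, 0.4, 1.59, -0.33, 0.95, 2.61]]
20 15 [[-0.25, 0.09, 1.86, 0.11, 0.86, 1.28], [-0.25, 0.2, 1.79, 0.11, 0.82, 1.27], [-0.25, 0.29, 1.73, 0.11, 0.78, 1.27]]
25 0 [[-0.19, 0.05, 1.92, -0.05, 0.74, 1.69], [-0.2, 0.16, 1.85, -0.05, 0.69, 1.68], [-0.2, 0.26, 1.79, -0.05, 0.66, 1.68]]
25 -20 [[-0.1, 0.11, 1.85, -0.29, 0.81, 2.26], [-0.11, 0.22, 1.79, -0.3, 0.77, 2.26], [-0.12, 0.31, 1.73, -0.31, 0.74, 2.26]]
25 -40 [[-0.04, 0.2, 1.75, -0.43, 0.96, 2.71], [-0.05, 0.3, 1.69, -0.44, 0.92, 2.72], [-0.06, 0.39, 1.62, -0.44, 0.9, 2.72]]
25 15 [[-0.26, 0.04, 1.93, 0.15, 0.75, 1.23], [-0.26, 0.15, 1.87, 0.16, 0.7, 1.22], [-0.26, 0.25, 1.81, 0.17, 0.67, 1.21]]
30 0 [[-0.19, 0.01, 1.99, -0.08, 0.62, 1.71], [-0.19, 0.13, 1.92, -0.08, 0.57, 1.71], [-0.2, 0.22, 1.86,
[... 924 characters left out ...]
, 0.38, 1.8], [-0.18, 0.07, 2.05, -0.19, 0.33, 1.82], [-0.19, 0.18, 1.99, -0.2, 0.28, 1.83]]
40 -20 [[-0.03, 0.06, 2.01, -0.71, 0.59, 2.67], [-0.04, 0.17, 1.95, -0.75, 0.54, 2.71], [-0.06, 0.26, 1.89, -0.79, 0.51, 2.74]]
40 -40 [None, None, None]
40 15 [[-0.3, -0.08, 2.14, 0.45, 0.44, 0.94], [-0.3, 0.05, 2.07, 0.51, 0.38, 0.87], [-0.3, 0.16, 2.01, 0.57, 0.34, 0.81]]
45 0 [[-0.17, -0.07, 2.17, -0.29, 0.26, 1.92], [-0.18, 0.06, 2.11, -0.35, 0.2, 1.98], None]
45 -20 [[-0.0, 0.06, 2.05, -0.92, 0.54, 2.88], [-0.02, 0.17, 1.99, -0.99, 0.5, 2.95], None]
45 -40 [None, None, None]
45 15 [[-0.32, -0.1, 2.2, 0.67, 0.34, 0.71], [-0.31, 0.04, 2.13, 0.8, 0.29, 0.58], [-0.31, 0.15, 2.07, 0.93, 0.26, 0.45]]
```

```bash
python3 - <<'E'
from h import *
R0=ori(-.1,0,-1)
env.goto([.33,-.08,.47],R0);o()
R=ori(SY,TI,-1);p=SO+Rz(SY)@[-.045,0,.052]
env.goto(tcp(p+[0,0,.09],R),R);o()
snap('wrist','w1')
E
```

```text
t 1.93 p [ 0.33 -0.08  0.47] F [0.2 0.1 0.1] gap 0.999 q [-0.6  -0.55  2.08 -0.    1.62  1.07]
t 3.17 p [0.433 0.159 0.295] F [-0.2 -1.2  0.9] gap 0.998 q [ 0.08 -0.08  2.08  0.03  0.97  1.42]
```

View pics/w1.png

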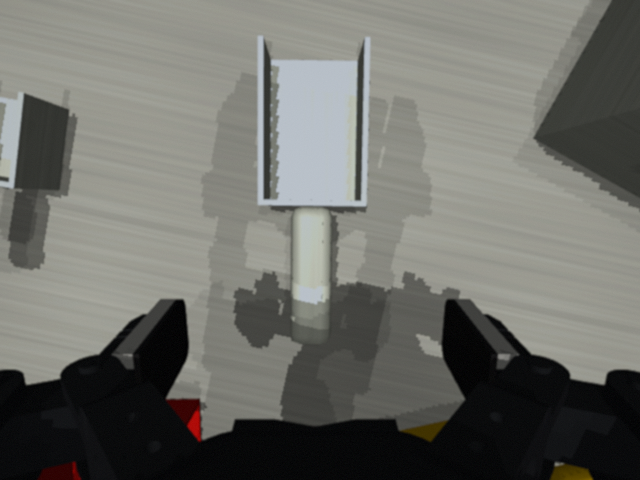

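```bash
python3 - <<'E'
from h import *
R=ori(SY,TI,-1);p=SO+Rz(SY)@[-.045,0,.052]
env.movel(tcp(p,R),f_stop=15);o()
env.gripper_to(0.0,80);o()
env.movel(tcp(p+[0,0,.14],R),max_speed=.2);o()
snap('wrist','w2');snap('side','s2')
E
```

```text
t 3.97 p [0.433 0.159 0.206] F [0.3 0.6 0.1] gap 0.996 q [0.08 0.08 2.12 0.03 0.76 1.41]
t 4.58 p [0.432 0.16  0.205] F [-2.9 -0.3  6.9] gap 0.24 q [0.08 0.08 2.12 0.03 0.76 1.41]
t 5.42 p [0.432 0.159 0.343] F [-0.1 -0.6 -1.5] gap 0.237 q [ 0.08 -0.15  2.04  0.03  1.09  1.43]
```

View pics/w2.png

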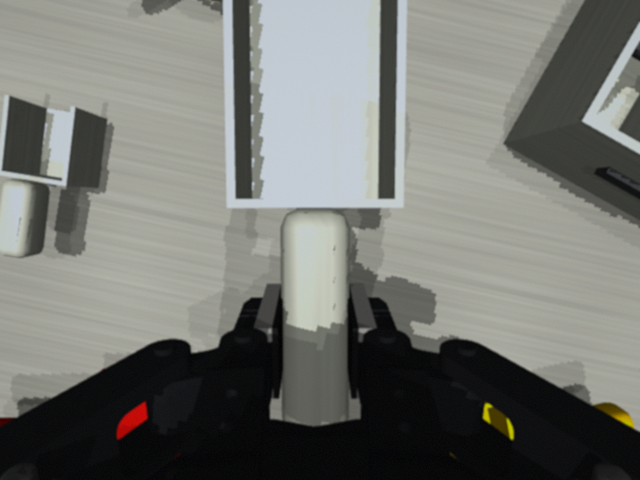

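View pics/s2.png

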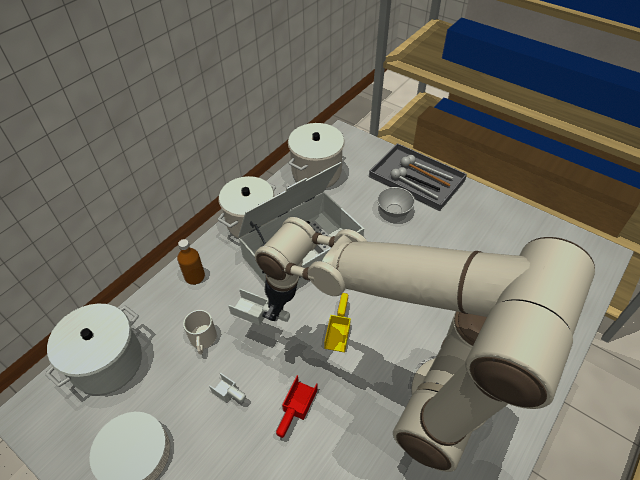

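```bash
python3 - <<'E'
from h import *
c=load('w2');W=cloud(c)
R=ori(SY,TI,-1);base=SO+Rz(SY)@[0,0,0]
def L(v,u): 
    w=W[v-1:v+2,u-1:u+2].reshape(-1,3);return np.round(Rz(-SY)@(np.nanmedian(w,0)-[SO[0],SO[1],.14]),4)
print('floor',L(100,310),L(30,310),L(180,310))
for v,u in((203,260),(203,380),(203,315),(50,229),(120,231),(120,401),(50,403)):print((v,u),L(v,u))
print('handle top',L(260,316),L(230,316),L(350,316))
E
```

```text
floor [ 0.0376  0.0021 -0.0004] [ 0.0661  0.0021 -0.0003] [ 0.0041  0.0022 -0.0001]
(203, 260) [-0.0053  0.0188  0.0389]
(203, 380) [-0.0053 -0.022   0.0391]
(203, 315) [-0.0053  0.0001  0.039 ]
(50, 229) [0.0448 0.0284 0.0385]
(120, 231) [0.0224 0.0282 0.0392]
(120, 401) [ 0.0223 -0.0286  0.0387]
(50, 403) [ 0.0448 -0.0288  0.0389]
handle top [-0.0225 -0.0002  0.0552] [-0.0132 -0.0001  0.0547] [-0.0504 -0.0001  0.0552]
```

```bash
python3 - <<'E'
from h import *
R=ori(YAW,TI,-1)
P=lambda ox,u:tcp(cw(ox-.045,.032,u+.052),R)
env.goto(P(-.085,.125),R);o()
env.movel(P(-.085,.078));o()
env.movel(P(-.010,.076),max_speed=.1,f_stop=12);o()
snap('side','s3');snap('wrist','w3')
E
```

```text
t 6.52 p [ 0.482 -0.073  0.329] F [-0.6 -0.6 -1.4] gap 0.243 q [-0.4  -0.06  1.98  0.03  1.05  1.43]
t 6.98 p [ 0.482 -0.073  0.283] F [ 1.  -0.3 -2.9] gap 0.24 q [-0.4   0.01  2.02  0.03  0.94  1.43]
t 7.88 p [ 0.554 -0.094  0.281] F [-0.8  0.2 -1.4] gap 0.24 q [-0.39  0.2   1.81  0.02  0.96  1.45]
```

View pics/w3.png

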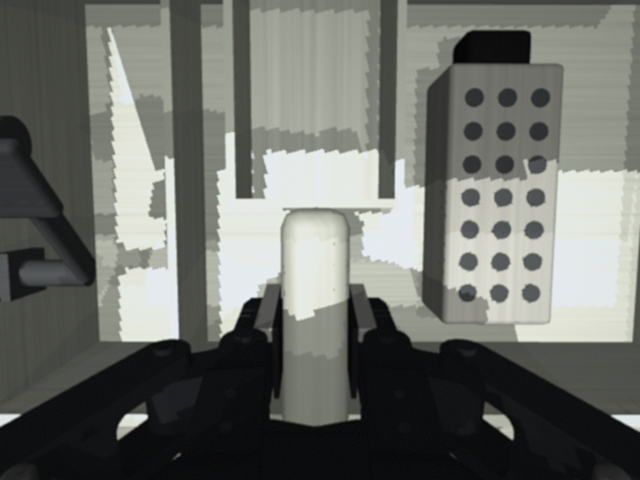

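View pics/s3.png

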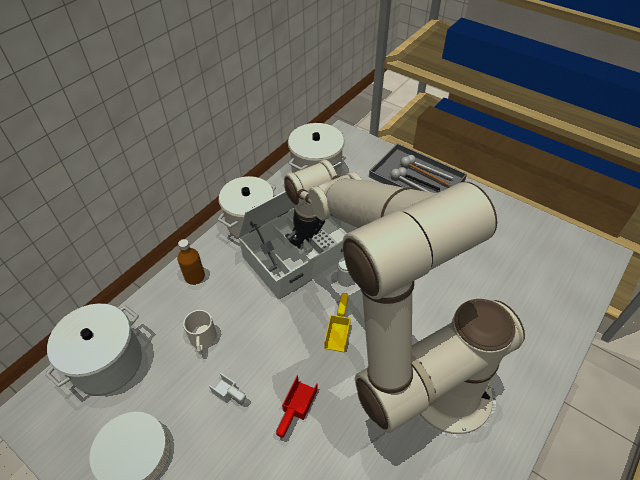

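```bash
python3 - <<'E'
from h import *
c=load('w3');W=cloud(c)
def L(v,u): 
    w=W[v-1:v+2,u-1:u+2].reshape(-1,3);return np.round(Rz(-YAW)@(np.nanmedian(w,0)-[CH[0],CH[1],0]),4)
for n,v,u in (('div',60,165),('div',60,185),('div',60,200),('div top',250,172),('gr l',250,446),('gr',250,545),('gr front',320,500),('frontfloor',335,230),('scoop rim',120,231),('rim',120,401),('back',203,315),('floor',250,390)):print(n,L(v,u))
g=(Rz(-YAW)@(W.reshape(-1,3)-[CH[0],CH[1],0]).T).T
m=(abs(g[:,2]-.095)<.004)&(abs(g[:,0]+.103)<.012)&(abs(g[:,1])<.17);print('front rim',m.sum(),np.percentile(g[m],[5,50,95],axis=0))
m=(abs(g[:,2]-.057)<.005)&(abs(g[:,1]-.1)<.02);print('div',m.sum(),np.percentile(g[m],[5,50,95],axis=0))
m=(abs(g[:,2]-.050)<.004)&(g[:,1]<-.02);print('gr',m.sum(),np.percentile(g[m],[1,50,99],axis=0))
E
```

```text
div [0.0505 0.101  0.0597]
div [0.0577 0.0982 0.0359]
div [0.067  0.0983 0.0069]
div top [-0.0374  0.1002  0.0596]
gr l [-0.0388 -0.0339  0.0493]
gr [-0.0387 -0.0832  0.0501]
gr front [-0.0743 -0.0616  0.0505]
frontfloor [-0.0482  0.0539  0.1535]
scoop rim [0.013  0.0599 0.1164]
rim [0.0129 0.0032 0.1167]
back [-0.0147  0.0319  0.1164]
floor [-0.0441 -0.0137  0.0049]
front rim 1436 [[-0.1052796  -0.09901778  0.09165449]
 [-0.10182406  0.01502424  0.09399573]
 [-0.10042563  0.1592831   0.09515337]]
div 4580 [[-0.07219558  0.09818448  0.05297731]
 [ 0.00270621  0.09930911  0.05896093]
 [ 0.07067263  0.10216879  0.06030868]]
gr 30120 [[-0.10114116 -0.11003447  0.04706001]
 [-0.01091067 -0.05987811  0.05050407]
 [ 0.05086462 -0.03285643  0.05239719]]
```

```bash
python3 - <<'E'
from h import *
R=ori(YAW,TI,-1)
P=lambda ox,u:tcp(cw(ox-.045,.032,u+.052),R)
print(env.movel(P(-.010,.008),max_speed=.08,f_stop=8));o()
env.gripper_to(0.55);o();env.dwell(.2)
env.movel(P(-.010,.10),max_speed=.15);o()
snap('wrist','w4');snap('side','s4')
E
```

```text
False
t 8.98 p [ 0.555 -0.094  0.213] F [ 0.   0.4 -1.7] gap 0.241 q [-0.39  0.31  1.84  0.03  0.82  1.44]
t 9.36 p [ 0.555 -0.094  0.213] F [ 0.1  0.8 -0.9] gap 0.552 q [-0.39  0.31  1.84  0.03  0.82  1.44]
t 10.32 p [ 0.554 -0.094  0.304] F [ 1.5 -0.1 -0.3] gap 0.552 q [-0.39  0.17  1.8   0.02  1.    1.45]
```

View pics/w4.png

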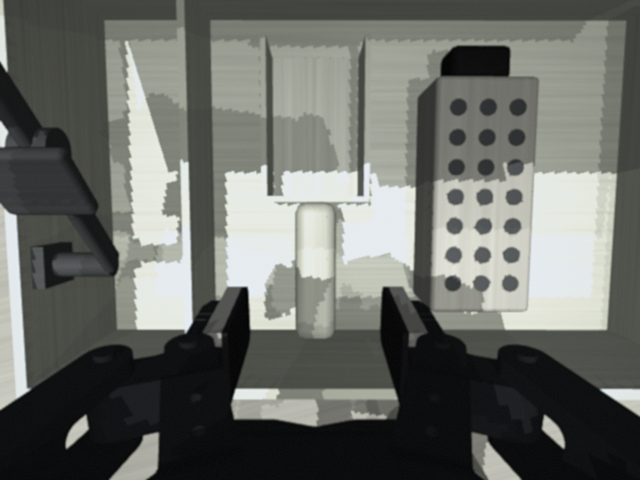

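```bash
python3 - <<'E'
from h import *
c=load('w4');W=cloud(c)
g=(W-[CH[0],CH[1],0])@Rz(-YAW).T
m=np.zeros((480,640),bool);m[156:195,15:78]=True
p=g[m];n=np.percentile(p,[10,50,90],axis=0);print(n.round(4))
q=p[abs(p[:,2]-n[1,2])<.02];q=q[~np.isnan(q[:,0])];cc=q.mean(0);v=np.linalg.svd(q-cc)[2][2];print(cc,v,'plane offset of nominal centre',(np.array([-.013,.132,.135])-cc)@v)
m=(g[...,2]<.06)&(g[...,2]>.02)&(abs(g[...,1]-.032)<.032);m=m&(abs(g[...,0])<.097);print(np.nanpercentile(g[m],[1,99],axis=0))
R=ori(YAW,TI,-1)
env.movel(tcp(cw(-.13,.06,.22),R),max_speed=.2)
env.gripper_to(0.0,40);o()
R=ori(YAW,np.radians(35),-1)
s=.045
env.goto(tcp(cw(-.013-.766*s,.132,.135+.643*s),R,.173),R);o()
snap('wrist','w5');snap('side','s5')
E
```

```text
[[nan nan nan]
 [nan nan nan]
 [nan nan nan]]
[nan nan nan] [0. 0. 1.] plane offset of nominal centre nan
[[-0.08566647  0.00201817  0.02090218]
 [ 0.07421124  0.06172058  0.05988955]]
t 11.61 p [ 0.49  -0.047  0.372] F [-0.3 -0.5  0.3] gap 0.001 q [-0.34 -0.09  1.92  0.01  1.14  1.5 ]
t 12.26 p [0.519 0.02  0.306] F [-0.2  0.7 -0.5] gap 0.0 q [-0.18 -0.04  2.06 -0.11  0.51  1.74]<stdin>:6: RuntimeWarning: Mean of empty slice.
  ret = um.true_divide(
```

View pics/w5.png

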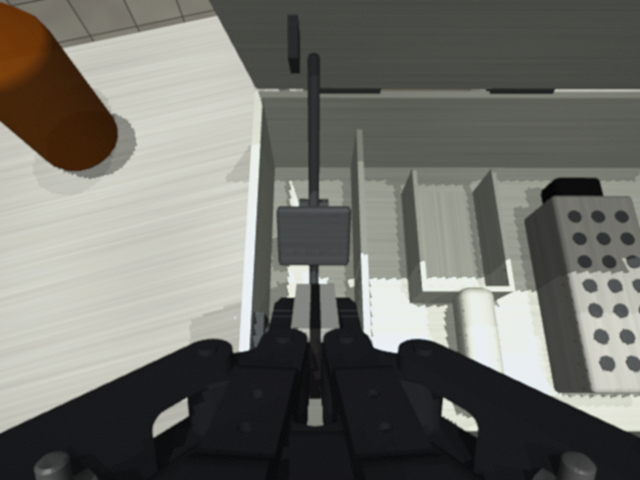

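View pics/s5.png

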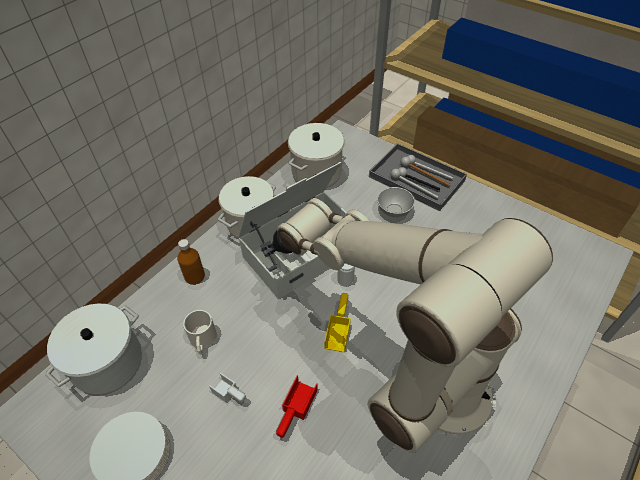

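```bash
python3 - <<'E'
from h import *
c=load('w5');W=cloud(c)
g=(W-[CH[0],CH[1],0])@Rz(-YAW).T
q=g[215:260,284:345].reshape(-1,3);q=q[~np.isnan(q[:,0])];cc=np.median(q,0);v=np.linalg.svd(q-q.mean(0),full_matrices=False)[2][2];print(len(q),cc,v,(np.array([-.013,.132,.135])-cc)@v)
R=ori(YAW,np.radians(35),-1)
T=lambda s:tcp(cw(-.013-.766*s,.132,.135+.643*s),R,.173)
print(env.movel(T(.008),max_speed=.1,f_stop=8));o()
for s in (0,-.01,-.018,-.026,-.032):
    print(s,env.movel(T(s),max_speed=.04,f_stop=22));o()
snap('wrist','w6')
E
```

```text
2737 [-0.00899684  0.13198524  0.13302878] [-0.72518925  0.00195051  0.68854684] 0.004260355751606196
False
t 12.88 p [0.547 0.012 0.282] F [ 0.1  0.1 -0.2] gap -0.001 q [-0.19  0.07  2.   -0.11  0.46  1.75]
0 False
t 13.22 p [0.552 0.011 0.277] F [-0.2  1.7 -0. ] gap 0.002 q [-0.19  0.1   1.99 -0.12  0.45  1.75]
-0.01 False
t 13.62 p [0.56  0.008 0.27 ] F [-0.2  0.1  0.1] gap 0.001 q [-0.19  0.13  1.97 -0.12  0.44  1.75]
-0.018 False
t 13.97 p [0.566 0.007 0.265] F [ 0.3  0.2 -0.4] gap -0.001 q [-0.19  0.15  1.96 -0.12  0.43  1.75]
-0.026 False
t 14.32 p [0.572 0.005 0.26 ] F [-0.2  0.7 -0.1] gap -0.0 q [-0.19  0.17  1.94 -0.12  0.42  1.75]
-0.032 False
t 14.62 p [0.576 0.004 0.256] F [ 0.3 -0.6  0.3] gap 0.003 q [-0.19  0.19  1.93 -0.12  0.41  1.75]
```

View pics/w6.png

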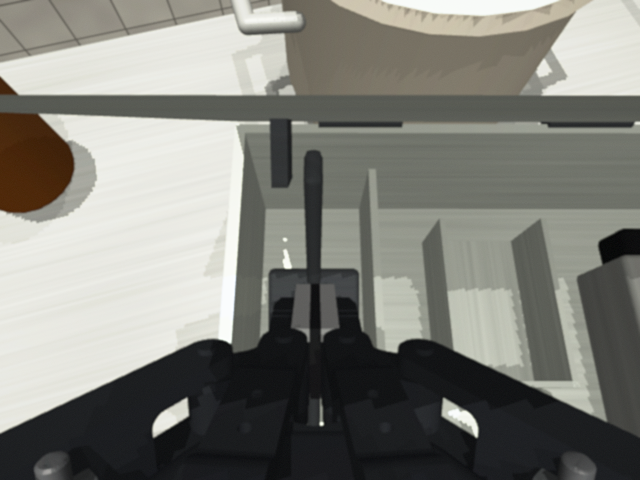

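```bash
python3 - <<'E'
from h import *
s=env.get_obs();Z=s['tcp_rot'][:,2];tip=s['eef_pos']+.173*Z
print('tip chest',Rz(-YAW)@(tip-np.r_[CH,0]))
c=load('w6');W=cloud(c);g=(W-[CH[0],CH[1],0])@Rz(-YAW).T
for v,u in((275,280),(275,345),(285,278),(295,350),(160,313),(220,313),(250,314),(108,200),(108,400),(100,400),(318,300)):print((v,u),g[v,u].round(4))
c=snap('scene','sc6');w=cloud(c).reshape(-1,3);l=(w-[CH[0],CH[1],0])@Rz(-YAW).T
M=l[(l[:,2]>.12)&(l[:,2]<.27)&(l[:,0]>0.01)&(l[:,0]<.11)&(l[:,1]<.1)&(l[:,1]>-.16)]
k=np.polyfit(M[:,2],M[:,0],1); print(' lid angle',np.degrees(np.arctan2(1,-k[0])))
E
```

```text
tip chest [0.01184764 0.1319518  0.11453675]
(275, 280) [0.0234 0.1446 0.1161]
(275, 345) [0.0237 0.1206 0.1147]
(285, 278) [0.0202 0.1454 0.1139]
(295, 350) [0.0169 0.1186 0.1113]
(160, 313) [0.0395 0.1323 0.1711]
(220, 313) [0.0291 0.1323 0.1556]
(250, 314) [0.0256 0.132  0.1389]
(108, 200) [nan nan nan]
(108, 400) [nan nan nan]
(100, 400) [nan nan nan]
(318, 300) [0.003  0.1361 0.1448]
 lid angle 55.362464807309564
```

View pics/sc6.png

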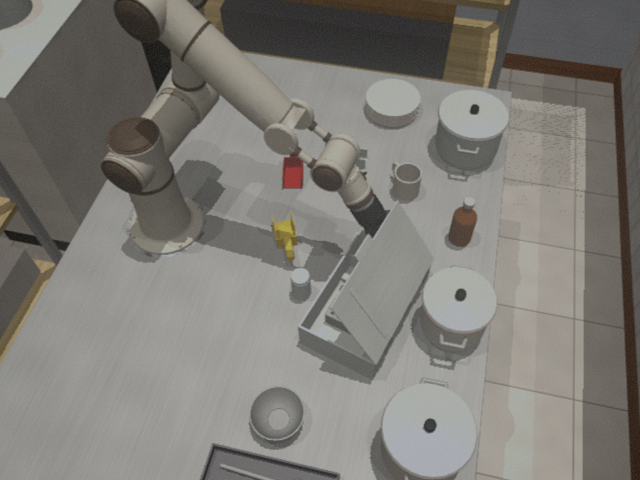

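```bash
python3 - <<'E'
from h import *
R=ori(YAW,np.radians(35),-1)
T=lambda s:tcp(cw(-.013-.766*s,.132,.135+.643*s),R,.173)
env.movel(T(.09),max_speed=.2,f_stop=12);o()
c=snap('scene','sc7')
R=ori(YAW,0,-1)
P=lambda x,z,y=0:tcp(cw(x,y,z),R,.173)
for a in ((-.10,.37,.05),(.06,.37),(.041,.277)): print(env.inverse_kinematics(P(*a),R))
env.goto(P(-.10,.37,.05),R);o()
env.movel(P(.06,.37),max_speed=.25);o()
c=snap('wrist','w7');c=snap('scene','sc8')
E
```

```text
t 15.48 p [0.486 0.029 0.334] F [ 0.2 -0.1  0.3] gap 0.002 q [-0.17 -0.17  2.12 -0.11  0.59  1.74]
[-3.52777652e-01  3.11767188e-02  1.46431830e+00 -4.44089210e-16
  1.64609763e+00  1.49301867e+00]
[-4.06685663e-01  4.58825323e-01  9.60469110e-01 -4.44089210e-16
  1.72229822e+00  1.43911066e+00]
[-4.10397405e-01  4.14211217e-01  1.19786758e+00 -4.44089210e-16
  1.52951386e+00  1.43539892e+00]
t 16.52 p [ 0.542 -0.072  0.541] F [-0.5  0.4  0. ] gap -0.001 q [-0.35  0.03  1.47  0.    1.64  1.49]
t 17.34 p [ 0.682 -0.163  0.542] F [-0.2 -0.1 -0.3] gap -0.002 q [-0.41  0.46  0.96  0.    1.72  1.44]
```

View pics/w7.png

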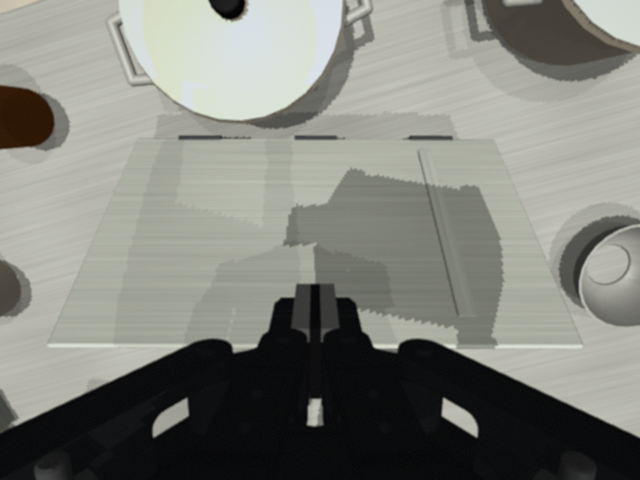

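View pics/sc8.png

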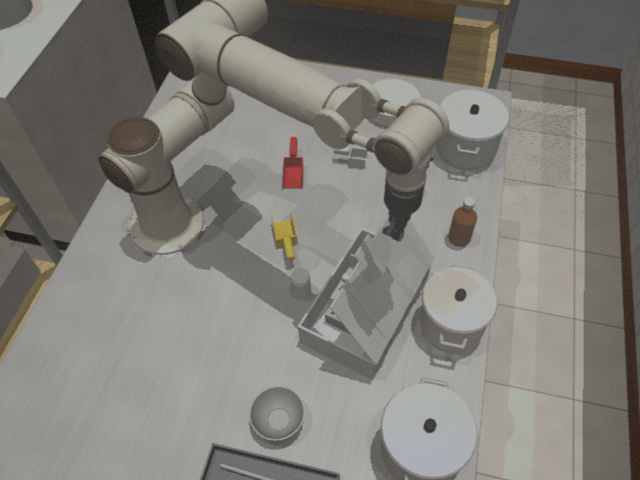

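```bash
python3 - <<'E'
from h import *
c=load('w7');W=cloud(c);g=((W-[CH[0],CH[1],0])@Rz(-YAW).T)[150:330,130:250].reshape(-1,3)
k=np.polyfit(g[:,0],g[:,2],1);phi=np.degrees(np.arctan(-k[0]));print('phi',phi)
R=ori(YAW,0,-1)
P=lambda x,z,y=0:tcp(cw(x,y,z),R,.173)
def A(ph,r=.197):
    c,s=np.cos(np.radians(ph)),np.sin(np.radians(ph));return P(.105-r*c+.006*s+.011,.095+r*s+.006*c)
env.movel(A(phi+10),max_speed=.2,f_stop=12);o()
for ph in (phi+3,phi-4,phi-10,phi-16):
    print(round(ph,1),env.movel(A(ph),max_speed=.06,f_stop=20));o()
snap('wrist','w8');snap('side','s8')
E
```

```text
** On entry to DLASCL parameter number  4 had an illegal value
 ** On entry to DLASCL parameter number  4 had an illegal value
 ** On entry to DLASCL parameter number  4 had an illegal value
 ** On entry to DLASCL parameter number  4 had an illegal value
 ** On entry to DLASCL parameter number  5 had an illegal value
 ** On entry to DLASCL parameter number  4 had an illegal valueTraceback (most recent call last):
  File "<stdin>", line 3, in <module>
    c, resids, rank, s = lstsq(lhs, rhs, rcond)
                         ~~~~~^^^^^^^^^^^^^^^^^
    x, resids, rank, s = _umath_linalg.lstsq(a, b, rcond,
                         ~~~~~~~~~~~~~~~~~~~^^^^^^^^^^^^^
                                             signature=signature)
                                             ^^^^^^^^^^^^^^^^^^^^
    raise LinAlgError("SVD did not converge in Linear Least Squares")
numpy.linalg.LinAlgError: SVD did not converge in Linear Least Squares
```

```bash
python3 - <<'E'
from h import *
c=load('w7');W=cloud(c);g=((W-[CH[0],CH[1],0])@Rz(-YAW).T)[150:330,130:250].reshape(-1,3);g=g[~np.isnan(g[:,0])]
k=np.polyfit(g[:,0],g[:,2],1);phi=np.degrees(np.arctan(-k[0]));print('phi',phi,'z at .105',np.polyval(k,.105))
assert 45<phi<60
R=ori(YAW,0,-1)
P=lambda x,z,y=0:tcp(cw(x,y,z),R,.173)
def A(ph,r=.197):
    c,s=np.cos(np.radians(ph)),np.sin(np.radians(ph));return P(.105-r*c+.006*s+.011,.095+r*s+.006*c)
env.movel(A(phi+10),max_speed=.2,f_stop=12);o()
for ph in (phi+3,phi-4,phi-10,phi-16):
    print(round(ph,1),env.movel(A(ph),max_speed=.06,f_stop=20));o()
snap('wrist','w8');snap('side','s8')
E
```

```text
phi 55.11585635818733 z at .105 0.10450504062864452
t 18.07 p [ 0.662 -0.157  0.451] F [ 0.1 -0.1  1.5] gap -0.0 q [-0.41  0.41  1.21  0.    1.53  1.43]
58.1 False
t 18.62 p [ 0.641 -0.152  0.439] F [-0.6 -0.   0. ] gap -0.0 q [-0.42  0.35  1.3   0.    1.49  1.43]
51.1 False
t 19.18 p [ 0.622 -0.146  0.425] F [ 0.1  0.  -0.3] gap -0.002 q [-0.42  0.31  1.38  0.    1.45  1.43]
45.1 False
t 19.67 p [ 0.606 -0.142  0.412] F [-0.4  0.2  0.3] gap -0.001 q [-0.42  0.28  1.45  0.    1.42  1.42]
39.1 False
t 20.16 p [ 0.593 -0.138  0.397] F [-0.5 -0.9  0.3] gap 0.005 q [-0.43  0.25  1.51  0.    1.39  1.42]
```

View pics/w8.png

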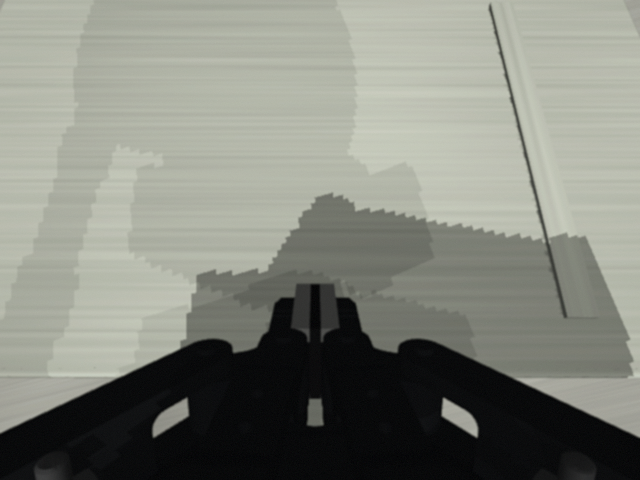

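View pics/s8.png

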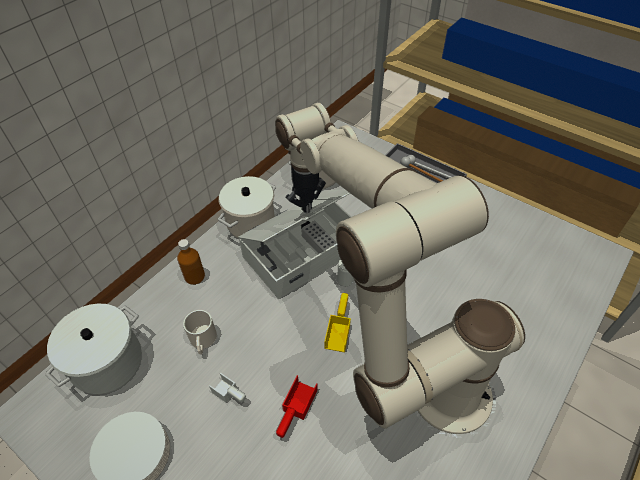

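```bash
cat > lidang.py <<'E'
from h import *
def lidang(tag,sl):
    c=load(tag);g=((cloud(c)-[CH[0],CH[1],0])@Rz(-YAW).T)[sl].reshape(-1,3);g=g[~np.isnan(g[:,0])]
    k=np.polyfit(g[:,0],g[:,2],1);return np.degrees(np.arctan(-k[0])),np.polyval(k,.105)
R=ori(YAW,0,-1)
P=lambda x,z,y=0:tcp(cw(x,y,z),R,.173)
def A(ph,r=.197):
    c,s=np.cos(np.radians(ph)),np.sin(np.radians(ph));return P(.105-r*c+.006*s+.011,.095+r*s+.006*c)
E
python3 - <<'E'
from lidang import *
print(lidang('w8',np.s_[10:250,150:330]))
for ph in (33,27,21,15):
    print(round(ph,1),env.movel(A(ph),max_speed=.06,f_stop=20));o()
snap('wrist','w9');print(lidang('w9',np.s_[10:250,150:330]))
E
```

```text
(np.float64(39.093847561048946), np.float64(0.1017847900753157))
33 False
t 20.76 p [ 0.58  -0.134  0.38 ] F [-0.4 -0.2  0.4] gap 0.003 q [-0.43  0.23  1.56  0.    1.35  1.42]
27 False
t 21.25 p [ 0.57  -0.131  0.362] F [0.2 0.3 0.2] gap 0.003 q [-0.43  0.22  1.62  0.    1.31  1.41]
21 False
t 21.74 p [ 0.561 -0.129  0.344] F [0.1 0.4 0.9] gap 0.002 q [-0.44  0.21  1.66  0.    1.27  1.41]
15 False
t 22.23 p [ 0.554 -0.127  0.324] F [ 0.   0.3 -0.2] gap 0.0 q [-0.44  0.22  1.7  -0.    1.23  1.41]
(np.float64(14.227666790297448), np.float64(0.10059346772826919))
```

```bash
python3 - <<'E'
from lidang import *
for ph in (9,4,1,-.6,-1.6,-2.6):
    st=env.movel(A(ph),max_speed=.04,f_stop=15);print(ph,st);o()
    if st:break
snap('wrist','w10');print(lidang('w10',np.s_[10:250,150:330]))
snap('side','s10')
E
```

```text
9 False
t 22.95 p [ 0.55  -0.126  0.305] F [ 0.1  0.9 -0.3] gap 0.003 q [-0.44  0.23  1.72  0.    1.19  1.41]
4 False
t 23.53 p [ 0.547 -0.125  0.288] F [ 0.5 -0.1  0.2] gap 0.003 q [-0.44  0.24  1.74  0.    1.16  1.41]
1 False
t 23.94 p [ 0.547 -0.125  0.277] F [-0.3 -0.2 -0.8] gap -0.003 q [-0.44  0.25  1.75 -0.    1.14  1.41]
-0.6 True
t 24.15 p [ 0.547 -0.125  0.274] F [-2.1  0.8  7.4] gap 0.001 q [-0.44  0.26  1.75 -0.    1.13  1.41]
(np.float64(-0.09458838714395776), np.float64(0.1006334551440607))
```

View pics/s10.png

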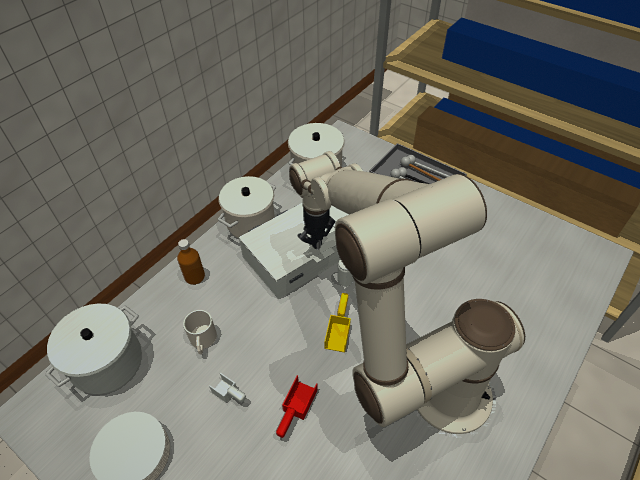

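```bash
python3 - <<'E'
from lidang import *
p=np.array(env.get_obs()['eef_pos'])
print(env.movel(p-[0,0,.002],max_speed=.02,f_stop=15));o()
env.movel(p+[0,0,.10],max_speed=.15);o()
snap('wrist','w11');print(lidang('w11',np.s_[10:250,150:330]))
c=load('w11');g=((cloud(c)-[CH[0],CH[1],0])@Rz(-YAW).T).reshape(-1,3)
m=(g[:,0]<-.07)&(g[:,0]>-.104)&(abs(g[:,1])<.16)&(g[:,2]>.085)&(g[:,2]<.115);print(m.sum(),np.percentile(g[m],[5,50,95],axis=0))
env.goto(P(-.15,.38,-.05),R);o()
snap('side','s11');snap('scene','sc11')
E
```

```text
False
t 24.5 p [ 0.548 -0.125  0.274] F [-5.8  0.7 13.7] gap 0.002 q [-0.44  0.26  1.75 -0.    1.13  1.41]
t 25.33 p [ 0.547 -0.125  0.373] F [-0.6 -0.2 -0.6] gap 0.005 q [-0.44  0.15  1.67  0.    1.32  1.41]
(np.float64(-0.10789933133535819), np.float64(0.1006415713703303))
29565 [[-0.10221644 -0.14396702  0.09924489]
 [-0.08657023  0.00038702  0.1003288 ]
 [-0.07161929  0.14397393  0.1015015 ]]
t 26.19 p [ 0.467 -0.154  0.551] F [-0.2 -0.5 -0.1] gap -0.003 q [-0.57 -0.11  1.59  0.    1.67  1.28]
```

View pics/s11.png

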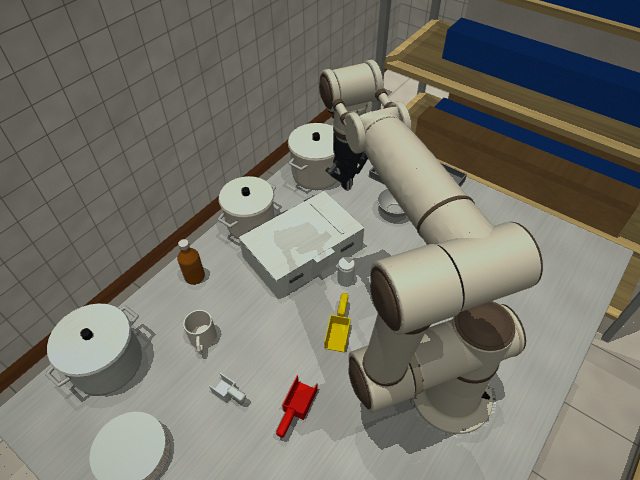

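View pics/sc11.png

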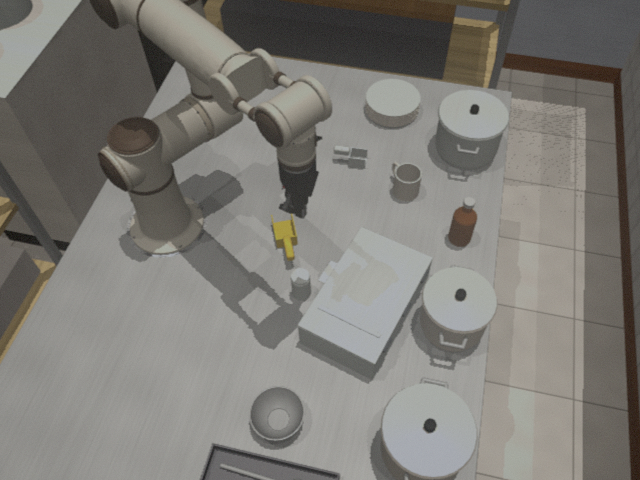

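```bash
python3 - <<'E'
from h import *
env.finish_job()
E
```

```text
the job is handed in; nothing more can be done
```

The job is done and handed in at about 26 s of the 64 s allowed. The long scoop lies in the big compartment beside the grater, the stay is broken and the lid is shut.

- **Scoop:** I gripped it by the handle, slid it in under the leaning lid from the front, set it down and let go. The wrist camera then showed it lying flat between divider and grater, at chest y 2 to 62 mm, with the grater's near edge at -34 mm and the divider at +98 mm.
- **Stay:** I pressed the knee pad about 32 mm past its given position. The lid dropped from 65 to about 55 degrees, so the stay was broken.
- **Lid:** I lowered it slowly by its outer face near the free edge until the contact stop, then pressed with about 14 N. After the gripper let go it stayed at -0.1 degrees, with its outer face at z 100 to 101 mm (101 expected).
- **Other things:** The shaker, mug, short scoop, bowl and yellow and red look-alikes look unmoved in the last two pictures, judged by eye.

Checks that disagreed or told little:
- The two fixed cameras differed by up to 5 mm on the chest and scoop positions. I used the average, and the wrist camera agreed with it.
- The held scoop sat about 3 mm lower than commanded, and I allowed for that when placing it.
- The wrist force read about zero after each step of the stay press and of most of the lid lowering, so I judged both from camera depth.

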